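Put the bubble level away and draw the flat cover shut

TASK

Put the small round bubble level flat into the open well of the blue storage case, then shut the case: the flat metal cover has no handle, so press down on it with the fingertips and drag it back over the well by friction until it is fully home against the end stop. The cover is thin: never push on it with more than 20 N, and leave the other things on the table where they are.

Things in the scene. Friction and masses are not known exactly. Their poses are not given: they have to be found in the camera images.
- level_center (a point): centre (half-way up) of the loose bubble level: a white round disc with a yellow top, 30 mm across, 9 mm high, 22 g, lying flat on the table; z axis up.
- case: the fixed blue storage case, 104 (x) by 196 (y) by 30 mm high; origin at the centre of its underside, which levelling feet hold 4 to 14 mm above the table; z up. +y half: open well, 80 (x) by 72 mm (y) clear, grey floor 6 mm above the underside. -y half: where the cover is parked. The cover lies between side rails (9 mm wide) and end stops (10 mm), all with tops at case z 30 mm.
- well_floor (a point): centre of the floor of the well, at case x 0, y +45 mm, z 6 mm; same axes as the case. How the cover behaves: it stays where left and has no handle or edge to push; it takes about 4 N along the slide at any point; pressed down it gives 1 mm per 10 N; friction of fingertips on it is unknown, about 0.45 or more, so some 11 to 15 N of press drag it without slip.
- cover (a joint): travel of the cover along the case's +y (m): 0 parked, 0.092 fully home against a hard stop, over the well; starts at 0 to 0.010. The cover is a metal plate 85 (x) by 84 (y) by 4 mm, with a dark ribbed square in its middle; its centre is at case x 0, y (travel - 0.046). Its top is 24 to 30 mm above the case's underside (screw setting, differs, not measured: feel for it).
- bottle: bystander: amber dropper bottle, 39 mm across, 108 mm high; origin at the centre of its underside.
- jar: bystander: clear jar with blue lid, 54 mm across, 70 mm high; origin at the centre of its underside.
- roll: bystander: amber tape roll lying flat, 60 mm across, 16 mm high; origin at the centre of its underside.
- can: bystander: white can with black lid, 47 mm across, 62 mm high; origin at the centre of its underside.
- needle_box: bystander: flat grey box with a clear lid, 45 by 62 by 16 mm; origin at the centre of its underside.

How it is judged:
By the outcome, as a careful person would: the job done as asked, in the order asked, and still so for the second after the job is handed in, with the robot touching nothing.
It also fails if it takes over 64 s, if anything falls off the work surface, if the arm or the gripper's body presses on something with over 40 N, if the wrist force passes 120 N, or if a joint passes its speed limit or range.

ROBOT

A 6-joint arm with a two-finger parallel gripper is mounted at the origin on a cart in front of the work surface, level with it; the furniture and walls round the work are solid. World frame = base frame: x ahead of the robot, y to its left, z up, the work surface at z = 0. Lengths are in m, angles in degrees, forces in N, time in s.
With the tool pointing down it reaches from about 0.35 to 0.875 m from the base axis. Payload 4.2 kg.
Tool frame: the origin (TCP) lies midway between the tips of the shut fingers; the grasp point (between the pads) lies 19 mm behind it; x points along the fingers, y is the direction in which the jaws open and shut, and the axes are right-handed (so a half turn about x gives the same grasp; the last joint's range is limited). The gripper opens to 87 mm and grips with 3 to 60 N. Pads are 19 mm wide; open, the fingers measure 117 mm over their backs; the gripper's body (75 mm by 190 mm) begins 51 mm behind the grasp point.
Start: joints at [-61.444, 22.042, 0.453, 0, -68.411, -14.817], TCP at [0.148, -0.607, 0.223] pointing down, gripper open.
Joint ranges: [-179.83, 179.83], [-69.29, 118.12], [-61.27, 80.66], [-181.25, 117.63], [-171.15, -9.14], [-177.46, 177.46]. Speed limits (degrees/s): [159.86, 159.86, 180, 180, 180, 180].

INTERFACE

Orientations are given as a 3x3 rotation matrix whose columns are the frame's x, y, z axes.
In Python, from station import r gives the robot as it stands.
- The arm moves only by the tool play_rows, never from a script. Its argument "plan" is a list that holds one entry, the list of rows, each a list of 6 numbers: the shift along the tool's x, y, z in cm, then the turn, a rotation vector about the tool's x, y, z in units of 10 degrees (1.0 is 10 degrees). A call has 1 to 5 rows; each row is the pose to reach, as a shift and turn from the pose commanded when the call began, along the tool's axes at that moment; what a row does not reach only later rows make up. A row lasts 1/8 s, in which the tool goes at most 62.5 mm and 10.7 degrees, less where a joint would pass 70% of its speed; a pose out of reach is approached as far as the arm can. A call with a gripper value outside its range is refused whole. "hand" is the opening, from 0 (shut) to 1 (fully open), set as the call begins (left out, the last holds). The fingers move at their own pace and stop on an object; the grip force is fixed at half the most. Time passes only in rows, so rows that repeat a pose let the fingers close. It gives the time, the measured TCP pose, the force and the opening at its end, in the units of the state.
- r.sense(): the state, without advancing time (a new reading comes with each control period).
- r.capture(name): name is "scene" or "top"; returns (picture, depth): 384x512x3 uint8, blue, green, red; 384x512 float32, m along the optical axis (not along the pixel's ray), 0 where there is no reading.
- r.get_calibration(name): a dict with "vfov" (degrees; the focal length in pixels is half the picture's height over the tangent of half this angle, whatever the lens; pixels are square), "cx", "cy" (the principal point, pixels), "distortion" ([k1, k2, p1, p2, k3] as OpenCV has them; the pictures are not rectified), "rvec" (rotation vector, rad) and "tvec" (3), from world to camera coordinates, as OpenCV has them. Camera axes: x right, y down, z forward; pixel columns grow to the right and rows downward; lengths in m; the calibration is good to about 2 mm. A picture is of the moment at which its call begins. get_calibration takes no time and is no camera call.
- r.finish_job(): hands the job in, once; it reports no verdict.
The state is a dict: "time_s": time; "joints": joint angles; "joint_velocities": joint speeds; "effort": joint torques, N m; "tcp_pos": TCP position; "ee_rot": TCP orientation; "wrist_force": force on the tool from outside, world axes, zero at the start; "moment": the same for the moment, N m; "gripper_width": opening from 0.0 (shut) to 1.0 (fully open).
Only numpy, scipy, OpenCV 4.12 (cv2) and the standard library are available. Lean on these libraries where they do the work, as an engineer would, in place of code of your own. Each camera call takes 0.05 s, during which the arm holds its last target.

## Working session

There is one attempt and no reset: what is moved stays moved. The work goes in short steps, Python scripts to look and compute and a tool call to move; the robot and the scene stay as the last step left them, time stands still between calls to the robot, and variables do not carry over. Pictures are saved under pics/ and viewed, and the job is handed in when it is done.

Besides the shell and the picture viewer there is one more tool, called after "Call:" as name([rows], argument=value, ...), one row to a line, values as JSON. play_rows: Moves the arm, as the interface text tells. Its arguments: {"type":"object","properties":{"plan":{"type":"array","items":{"type":"array","items":{"type":"array","items":{"type":"number"}}}},"hand":{"type":"number"}},"required":["plan"]}

```bash
ls; mkdir -p pics; python3 - <<'E'
from station import r
import cv2,numpy as np
s=r.sense(); print({k:np.round(v,3).tolist() for k,v in s.items()})
for n in("scene","top"):
    p,d=r.capture(n); cv2.imwrite(f"pics/{n}0.png",p); np.save(f"{n}_d0.npy",d)
    print(n,r.get_calibration(n), d.min(),d.max())
E
```

```text
pics
{'time_s': 0.0, 'joints': [-61.445, 22.09, 0.38, -0.03, -68.411, -14.817], 'joint_velocities': [-0.013, -0.016, -0.064, 0.002, -0.023, 0.046], 'effort': [0.001, -39.067, 18.74, 4.22, 0.011, -0.0], 'tcp_pos': [0.148, -0.607, 0.221], 'ee_rot': [[-0.001, -0.237, 0.971], [0.002, 0.971, 0.237], [-1.0, 0.002, -0.0]], 'wrist_force': [1.769, 1.411, 0.798], 'moment': [-0.034, -0.041, 0.008], 'gripper_width': 0.994}
scene {'vfov': 52.80560506684226, 'cx': 256.4355369499797, 'cy': 191.7375470489686, 'distortion': array([0.0338212, 0.       , 0.       , 0.       , 0.       ]), 'rvec': array([ 1.11063767, -2.2770466 ,  1.10572202]), 'tvec': array([0.25164976, 0.31087728, 1.00158767])} 0.0 2.2163744
top {'vfov': 46.88020805622736, 'cx': 258.77801540272407, 'cy': 187.37116014469981, 'distortion': array([-0.08698842,  0.        ,  0.        ,  0.        ,  0.        ]), 'rvec': array([ 2.00736516, -2.21552862,  0.22857143]), 'tvec': array([-0.04166271,  0.48944015,  1.43832677])} 0.0 2.5057015
```

View pics/scene0.png

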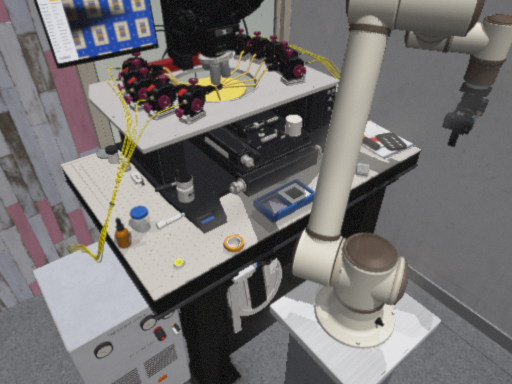

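View pics/top0.png

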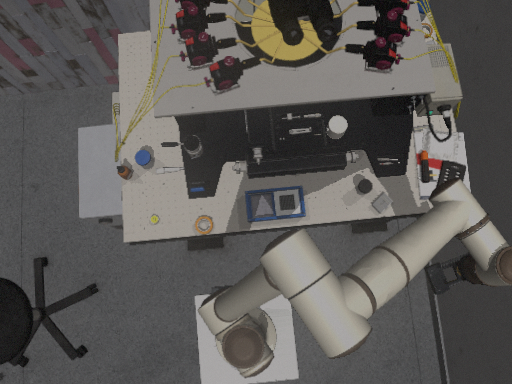

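```bash
cat > h.py <<'E'
import cv2,numpy as np
from station import r
def cal(n):
    c=r.get_calibration(n); f=192/np.tan(np.radians(c['vfov']/2))
    K=np.array([[f,0,c['cx']],[0,f,c['cy']],[0,0,1]]); R=cv2.Rodrigues(np.array(c['rvec']))[0]
    return K,np.array(c['distortion']),R,np.array(c['tvec'])
def ray(n,uv):
    K,D,R,t=cal(n); p=cv2.undistortPoints(np.array(uv,float).reshape(-1,1,2),K,D)[:,0]
    d=np.c_[p,np.ones(len(p))]@R; return -R.T@t,d
def plane(n,uv,z):
    o,d=ray(n,uv); return o+d*((z-o[2])/d[:,2])[:,None]
def proj(n,P):
    K,D,R,t=cal(n); return cv2.projectPoints(np.array(P,float).reshape(-1,3),R,t,K,D)[0][:,0]
def depthpt(n,uv,d):
    o,dd=ray(n,uv); return o+dd*np.array([d[int(round(v)),int(round(u))] for u,v in uv])[:,None]
E
python3 - <<'E'
from h import *
t=cv2.imread('pics/top0.png'); s=cv2.imread('pics/scene0.png')
cv2.imwrite('pics/topc.png',cv2.resize(t[175:230,235:315],None,fx=10,fy=10,interpolation=cv2.INTER_CUBIC))
cv2.imwrite('pics/scc.png',cv2.resize(s[170:230,240:330],None,fx=8.8,fy=8.8,interpolation=cv2.INTER_CUBIC))
for n,im in(('top',t),('scene',s)):
    h=cv2.cvtColor(im,cv2.COLOR_BGR2HSV)
    m=cv2.inRange(h,(22,110,110),(35,255,255))
    k,l,st,c=cv2.connectedComponentsWithStats(m)
    d=np.load(f'{n}_d0.npy')
    for i in range(1,k):
        if st[i,4]>8:
            print(n,st[i],c[i],plane(n,[c[i]],.009),depthpt(n,[c[i]],d))
    m=cv2.inRange(h,(100,120,40),(125,255,255))
    k,l,st,c=cv2.connectedComponentsWithStats(m)
    for i in range(1,k):
        if st[i,4]>30: print('blue',n,st[i],c[i],depthpt(n,[c[i]],d))
E
```

```text
top [149   0  19  81 153] [158.4248366   38.12418301] [[1.10530514 0.23172251 0.009     ]] [[0.92273587 0.17352196 0.30313649]]
top [248   0   8   5  11] [251.18181818   2.        ] [[ 1.22393237 -0.13284206  0.009     ]] [[ 1.0688385  -0.12281003  0.23062261]]
top [ 243    0   82   63 1918] [281.15589155  36.80135558] [[ 1.06147287 -0.23119357  0.009     ]] [[ 0.94486077 -0.20933677  0.20615871]]
top [414  20  44  63 240] [443.3         52.81666667] [[ 0.94187819 -0.83765258  0.009     ]] [[ 0.86514431 -0.76037649  0.15895784]]
top [404  58   9   2  10] [408.1  58.4] [[ 0.92932699 -0.69689469  0.009     ]] [[ 0.78107405 -0.57276125  0.30354285]]
top [188  85   9   1   9] [192.  85.] [[0.89815775 0.11585396 0.009     ]] [[0.79501965 0.09007844 0.22273781]]
top [156  92  10  10  10] [160.5  96.5] [[0.86512317 0.23373605 0.009     ]] [[0.76642822 0.19104192 0.22331499]]
top [114 113   3  17  20] [115.25 120.8 ] [[0.78864242 0.4029871  0.009     ]] [[ 0.86650724  0.4623286  -0.18114284]]
top [134 118   8   9  12] [137.5        121.58333333] [[0.77679629 0.32161343 0.009     ]] [[ 0.7811
[... 2096 characters left out ...]
6] [[0.6553056  0.42227933 0.009     ]] [[ 1.34461869  0.31759503 -0.60380055]]
scene [175 259   8   6  35] [178.45714286 261.85714286] [[0.42001565 0.27625552 0.009     ]] [[0.41914866 0.27660413 0.01002042]]
blue scene [73  0 11 10 79] [78.51898734  3.97468354] [[1.03426083 0.19651858 0.56842577]]
blue scene [  77    0   80   58 1875] [117.50293333  29.80746667] [[1.03054705 0.09700217 0.47937492]]
blue scene [266 186  48  36 357] [290.68907563 207.12605042] [[-0.3063334   0.56832112  0.86389878]]
blue scene [131 206  16  13 165] [138.54545455 212.3030303 ] [[0.61753737 0.29569787 0.07224526]]
blue scene [202 217  13   6  35] [207.54285714 219.4       ] [[0.50619373 0.12117705 0.02521322]]
```

```bash
python3 -c "print()"
```

```text
(no output)
```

View pics/topc.png

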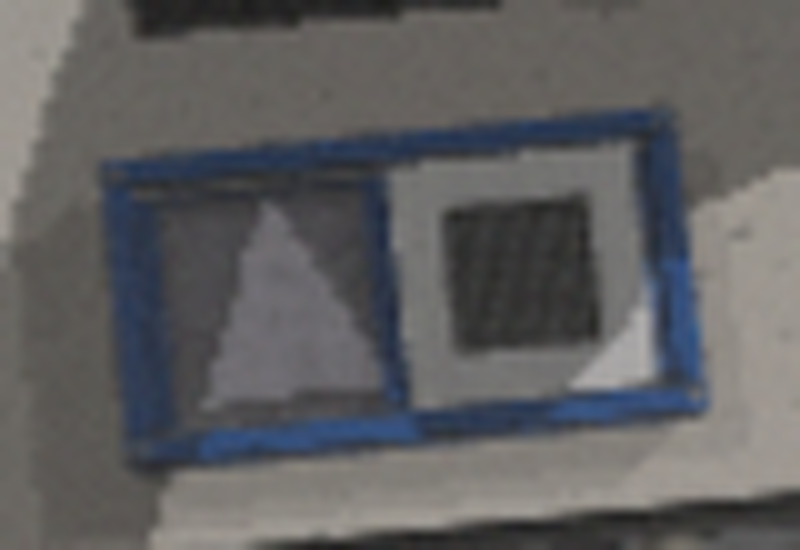

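View pics/scc.png

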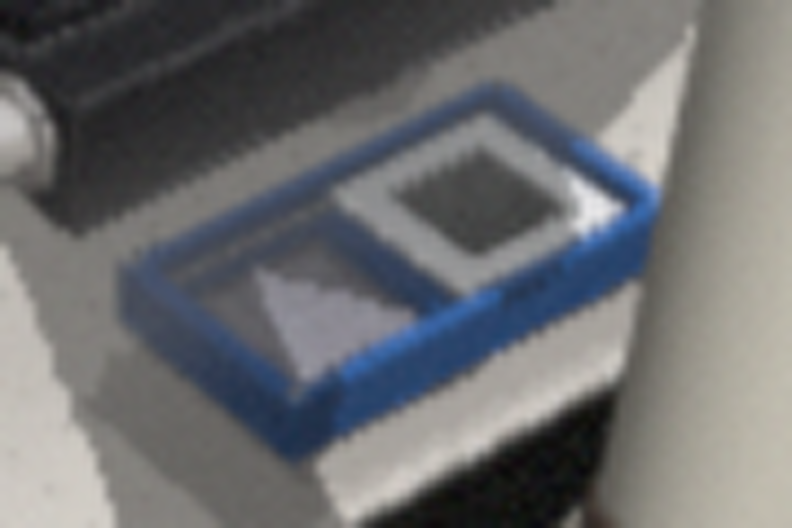

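```bash
python3 - <<'E'
from h import *
C=lambda L,x0,y0,f:[(x0+(x+.5)/f-.5,y0+(y+.5)/f-.5) for x,y in L]
tc=C([(105,165),(670,105),(708,408),(135,462)],235,175,10)
sc=C([(120,268),(490,85),(658,195),(298,400)],240,170,8.8)
o1,d1=ray('top',tc);o2,d2=ray('scene',sc)
for i in range(4):
    A=np.c_[d1[i],-d2[i]]; s=np.linalg.lstsq(A,o2-o1,rcond=None)[0]
    p,q=o1+s[0]*d1[i],o2+s[1]*d2[i]; print('tri',(p+q)/2,np.linalg.norm(p-q))
for z in(.036,.04,.044):
  for n,L in(('top',tc),('scene',sc)):
    P=plane(n,L,z); c=P.mean(0); print(z,n,c, 'len',[np.linalg.norm(P[i]-P[(i+1)%4]).round(4) for i in range(4)],
      'yaw of +y', np.degrees(np.arctan2(*( (P[0]+P[3]-P[1]-P[2])[:2][::1]*[ -1,1]))))
sq=C([(445,210),(590,195),(603,340),(457,352)],235,175,10)
print('square top',plane('top',sq,.037),plane('top',sq,.037).mean(0))
# height map from top
d=np.load('top_d0.npy'); o,dd=ray('top',[(u,v) for v in range(384) for u in range(512)])
P=(o+dd*d.reshape(-1,1))[d.reshape(-1)>0]
for x0 in np.arange(.34,.9,.04):
    print(round(x0,2),[ (lambda q: int(1000*np.percentile(q[:,2],95)) if len(q) else None)(P[(abs(P[:,0]-x0-.02)<.02)&(abs(P[:,1]-y-.02)<.02)]) for y in np.arange(.44,-.4,-.04)])
print('y cols',np.arange(.44,-.4,-.04).round(2))
E
```

```text
tri [ 0.47736165 -0.04190631  0.04177723] 0.0012191902200246458
tri [ 0.47978381 -0.23466435  0.03927014] 0.0015595990513142415
tri [ 0.37704398 -0.23203746  0.04707241] 0.00860884015149594
tri [ 0.37479102 -0.04289583  0.04694432] 0.000584087269388893
0.036 top [ 0.42731047 -0.13918753  0.036     ] len [np.float64(0.1933), np.float64(0.1047), np.float64(0.1931), np.float64(0.102)] yaw of +y 0.1325054895614771
0.036 scene [ 0.43522469 -0.14360144  0.036     ] len [np.float64(0.1916), np.float64(0.0938), np.float64(0.1894), np.float64(0.0994)] yaw of +y 0.8717189339508176
0.04 top [ 0.426624   -0.13898591  0.04      ] len [np.float64(0.1928), np.float64(0.1044), np.float64(0.1926), np.float64(0.1018)] yaw of +y 0.1325054895614704
0.04 scene [ 0.43164185 -0.14016178  0.04      ] len [np.float64(0.1906), np.float64(0.0933), np.float64(0.1885), np.float64(0.0989)] yaw of +y 0.8717189339508224
0.044 top [ 0.42593753 -0.13878429  0.044     ] len [np.float64(0.1923), np.float64(0.1041), np.float64(0.1921), np.float64(0.1015)] yaw of +y 0.13250548956146366
0.044 scene [ 0.428059   -0.1367221
[... 1220 characters left out ...]
226, 226, 225, 639, 634, 639, 630, 225]
0.74 [-133, -125, 6, 5, 7, 250, 275, 276, 287, 298, 300, 318, 326, 316, 226, 570, 611, 607, 610, 602, 226]
0.78 [-146, None, 6, 6, 5, 7, 288, 289, 226, 226, 266, 327, 356, 353, 308, 568, 604, 609, 609, 588, 226]
0.82 [-156, None, 5, 6, 6, 3, 227, 296, 303, 306, 325, 320, None, 321, 306, 548, 572, 226, 226, 551, 257]
0.86 [-173, None, 5, 6, 4, 4, 227, 301, 227, 319, 353, 355, 308, 302, 267, 422, 225, 209, 209, 229, 238]
0.9 [-195, None, 7, 6, 6, 7, 226, 303, 228, 303, 327, 339, 246, 298, 256, 230, 211, 222, 418, 228, 205]
y cols [ 0.44  0.4   0.36  0.32  0.28  0.24  0.2   0.16  0.12  0.08  0.04  0.
 -0.04 -0.08 -0.12 -0.16 -0.2  -0.24 -0.28 -0.32 -0.36]
```

Call:
play_rows([
  [[0,3.5,6,0.3,0,0],[0,7,12,0.6,0,0],[0,10.5,18,0.9,0,0],[0,14,24,1.37,0,0],[0,15,26,1.37,0,0]],
], hand=0.7)

```text
time_s: 0.72
tcp_pos: [0.3666, -0.3976, 0.2223]
ee_rot: [[-0.0, -0.001, 1.0], [0.0, 1.0, 0.001], [-1.0, 0.0, -0.0]]
wrist_force: [0.7, 0.2, 0.4]
gripper_width: 0.708
```

```bash
python3 - <<'E'
from h import *
s=r.sense(); print({k:np.round(v,4).tolist() for k,v in s.items()})
E
```

```text
{'time_s': 0.725, 'joints': [-30.1533, 13.8769, -11.4105, -0.0177, -64.7396, -59.775], 'joint_velocities': [42.3173, -1.1789, -1.6772, 0.3227, 0.6642, -41.291], 'effort': [-2.7883, -32.0049, 17.7451, 3.9526, -0.1374, 0.3589], 'tcp_pos': [0.3666, -0.3976, 0.2223], 'ee_rot': [[-0.0003, -0.0011, 1.0], [0.0005, 1.0, 0.0011], [-1.0, 0.0005, -0.0003]], 'wrist_force': [0.7085, 0.2428, 0.3939], 'moment': [-0.1008, -0.0933, -0.0217], 'gripper_width': 0.7081}
```

Call:
play_rows([
  [[0,4,2,0,0,0],[0,10,4,0,0,0],[0,16,5.4,0,0,0],[0,22,5.4,0,0,0],[0,28,5.4,0,0,0]],
])

```text
time_s: 1.35
tcp_pos: [0.4189, -0.1177, 0.2223]
ee_rot: [[-0.0, -0.001, 1.0], [0.0, 1.0, 0.001], [-1.0, 0.0, -0.0]]
wrist_force: [1.2, 0.2, 0.2]
gripper_width: 0.7
```

Call:
play_rows([
  [[0,6,0,0,0,0],[0,12,0,0,0,0],[0,18,0,0,0,0],[0,24,0,0,0,0],[0,30,0,0,0,0]],
])

```text
time_s: 1.98
tcp_pos: [0.4183, 0.1823, 0.2225]
ee_rot: [[0.0, -0.001, 1.0], [0.0, 1.0, 0.001], [-1.0, 0.0, 0.0]]
wrist_force: [1.1, -0.0, 0.7]
gripper_width: 0.703
```

Call:
play_rows([
  [[0,5,0,0,0,0],[0,9.8,0,0,0,0],[0,9.8,0,0,0,0],[0,9.8,0,0,0,0]],
])

```text
time_s: 2.48
tcp_pos: [0.4184, 0.278, 0.222]
ee_rot: [[-0.001, -0.001, 1.0], [-0.001, 1.0, 0.001], [-1.0, -0.001, -0.001]]
wrist_force: [-0.1, 0.2, -0.4]
gripper_width: 0.698
```

```bash
python3 - <<'E'
from h import *
s=r.sense(); print({k:np.round(v,4).tolist() for k,v in s.items()})
for n in("scene","top"):
    p,d=r.capture(n); cv2.imwrite(f"pics/{n}1.png",p); np.save(f"{n}_d1.npy",d)
p=cv2.imread('pics/scene1.png');cv2.imwrite('pics/scc1.png',cv2.resize(p[160:240,230:340],None,fx=7,fy=7,interpolation=cv2.INTER_CUBIC))
E
```

```text
{'time_s': 2.475, 'joints': [52.1395, 10.1341, -16.3703, -0.0154, -63.5915, -142.0771], 'joint_velocities': [-1.1468, -0.8678, -0.4822, 0.1509, 0.1489, -0.0253], 'effort': [0.474, -26.9712, 18.1979, 3.9716, -0.0519, -0.0022], 'tcp_pos': [0.4184, 0.278, 0.222], 'ee_rot': [[-0.0012, -0.001, 1.0], [-0.0012, 1.0, 0.001], [-1.0, -0.0012, -0.0012]], 'wrist_force': [-0.0726, 0.196, -0.3698], 'moment': [-0.0243, -0.0425, -0.0279], 'gripper_width': 0.6981}
```

View pics/scc1.png

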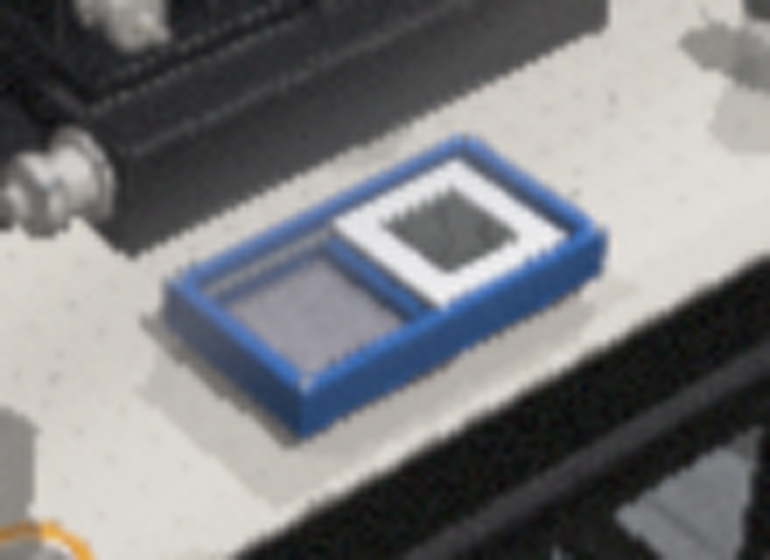

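View pics/top1.png

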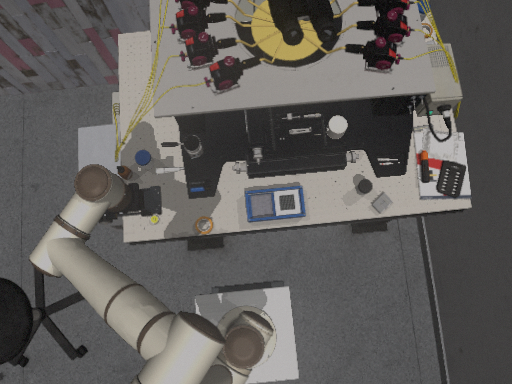

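View pics/scene1.png

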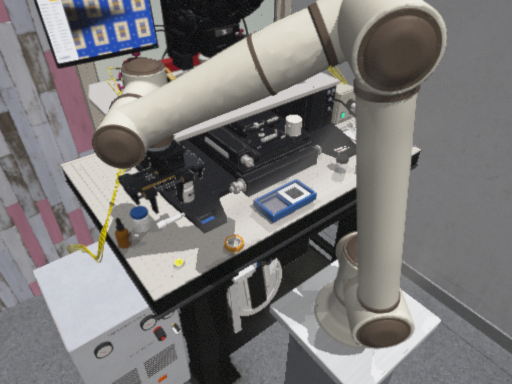

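```bash
python3 - <<'E'
from h import *
res={}
for n,roi in(('top',(235,175,75,55)),('scene',(240,165,90,65))):
    im=cv2.imread(f'pics/{n}1.png'); x,y,w,h=roi; c=cv2.resize(im[y:y+h,x:x+w],None,fx=8,fy=8,interpolation=cv2.INTER_CUBIC)
    hsv=cv2.cvtColor(c,cv2.COLOR_BGR2HSV); m=cv2.inRange(hsv,(100,90,40),(125,255,255))
    cs=max(cv2.findContours(m,0,2)[0],key=cv2.contourArea); H=cv2.convexHull(cs)
    for e in range(4,40,2):
        a=cv2.approxPolyDP(H,e,True)
        if len(a)<=(4 if n=='top' else 6): break
    a=(a[:,0]+.5)/8-.5+[x,y]; res[n]=a; print(n,a.round(1).tolist())
    d=np.load(f'{n}_d1.npy')
P=plane('top',res['top'],.041);print(P.round(4),P.mean(0))
P=plane('scene',res['scene'],.041);print(P.round(4))
d=np.load('top_d1.npy')
def reg(cx,cy,hw,name,z):
    g=[(cx+i,cy+j) for i in np.linspace(-hw,hw,9) for j in np.linspace(-hw,hw,9)]
    uv=np.round(proj('top',[(a,b,z) for a,b in g])); print(name,np.median(depthpt('top',uv,d)[:,2]).round(4))
reg(.427,-.094,.02,'floor',.016);reg(.427,-.18,.03,'cover',.037);reg(.43,-.3,.02,'table',0);reg(.38,0,.02,'table',0)
uv=np.round(proj('top',[(.427+.0475,-.139+t,.041) for t in np.linspace(-.09,.09,30)]));print('rail',np.median(depthpt('top',uv,d)[:,2]))
uv=np.round(proj('top',[(.427-.0475,-.139+t,.041) for t in np.linspace(-.09,.09,30)]));print('rail',np.median(depthpt('top',uv,d)[:,2]))
E
```

```text
top [[299.9, 186.2], [304.6, 215.3], [247.7, 218.2], [246.1, 190.9]]
scene [[315.6, 193.3], [311.8, 200.6], [273.1, 221.8], [262.2, 212.8], [254.9, 201.1], [294.7, 179.4]]
[[ 0.4754 -0.2291  0.041 ]
 [ 0.3749 -0.2328  0.041 ]
 [ 0.3841 -0.0426  0.041 ]
 [ 0.4771 -0.0458  0.041 ]] [ 0.42789207 -0.13756533  0.041     ]
[[ 0.3768 -0.2325  0.041 ]
 [ 0.3568 -0.195   0.041 ]
 [ 0.3564 -0.0258  0.041 ]
 [ 0.4101 -0.0255  0.041 ]
 [ 0.4707 -0.0434  0.041 ]
 [ 0.479  -0.2301  0.041 ]]
floor 0.0176
cover 0.0355
table 0.0013
table 0.0004
rail 0.041185541050219876
rail 0.04085734193712953
```

Call:
play_rows([
  [[5,0,0.1,0,0,0],[10,0,0.1,0,0,0],[15,0,0.1,0,0,0],[19,0,0.1,0,0,0],[19,0,0.1,0,0,0]],
])

```text
time_s: 3.2
tcp_pos: [0.4186, 0.2756, 0.0304]
ee_rot: [[-0.005, 0.001, 1.0], [-0.005, 1.0, -0.001], [-1.0, -0.005, -0.005]]
wrist_force: [0.5, 0.6, -0.3]
gripper_width: 0.698
```

```bash
python3 - <<'E'
from h import *
s=r.sense(); print({k:np.round(s[k],4).tolist() for k in('tcp_pos','wrist_force')})
for n in("scene","top"):
    p,d=r.capture(n); 
    u,v=proj(n,(.419,.2775,.009))[0].astype(int)
    cv2.imwrite(f"pics/{n}2.png",cv2.resize(p[v-45:v+45,max(u-50,0):u+50],None,fx=6,fy=6,interpolation=cv2.INTER_CUBIC))
E
```

```text
{'tcp_pos': [0.4186, 0.2756, 0.0304], 'wrist_force': [0.4584, 0.6027, -0.2897]}
```

View pics/scene2.png

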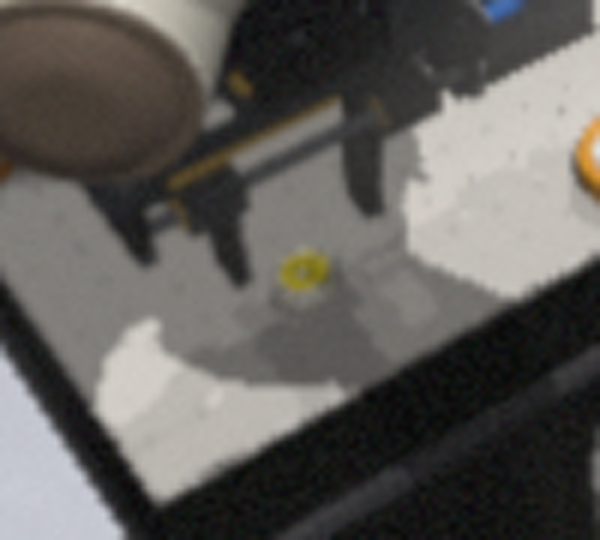

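View pics/top2.png

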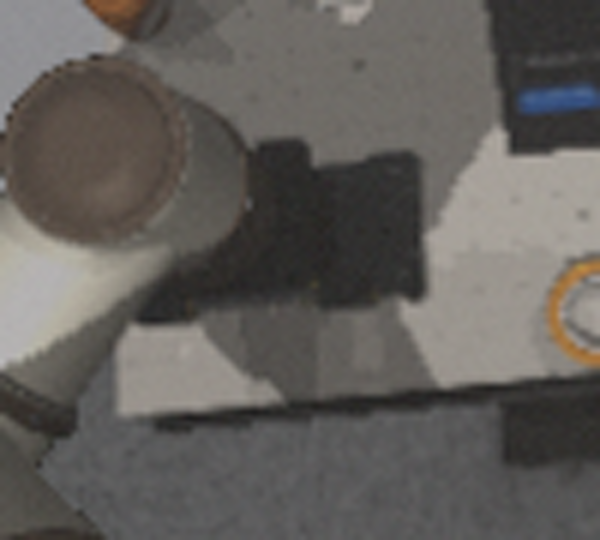

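Call:
play_rows([
  [[1.4,0.1,0,0,0,0],[2.4,0.1,0,0,0,0],[2.7,0.1,0,0,0,0],[2.7,0.1,0,0,0,0]],
])

```text
time_s: 3.8
tcp_pos: [0.4199, 0.2794, 0.0054]
ee_rot: [[-0.0, -0.001, 1.0], [-0.0, 1.0, 0.001], [-1.0, -0.0, -0.0]]
wrist_force: [0.1, -0.6, -1.1]
gripper_width: 0.699
```

Call:
play_rows([
  [[0.2,-0.15,0,0,0,0],[0.2,-0.15,0,0,0,0]],
])

```text
time_s: 4.05
tcp_pos: [0.4199, 0.2778, 0.0036]
ee_rot: [[-0.0, -0.001, 1.0], [0.0, 1.0, 0.001], [-1.0, 0.0, -0.0]]
wrist_force: [0.6, -0.8, 0.1]
gripper_width: 0.699
```

Call:
play_rows([
  [[0,0,0,0,0,0],[0,0,0,0,0,0],[0,0,0,0,0,0],[0,0,0,0,0,0]],
], hand=0.2)

```text
time_s: 4.55
tcp_pos: [0.4199, 0.2779, 0.0036]
ee_rot: [[0.0, -0.001, 1.0], [0.0, 1.0, 0.001], [-1.0, 0.0, 0.0]]
wrist_force: [-1.2, -0.0, 0.3]
gripper_width: 0.331
```

Call:
play_rows([
  [[0,0,0,0,0,0],[-2,0,0,0,0,0],[-5,0,0,0,0,0],[-9,-3,0.3,0,0,0],[-11,-8,0.7,0,0,0]],
], hand=0.2)

```text
time_s: 5.18
tcp_pos: [0.4281, 0.1987, 0.1157]
ee_rot: [[0.003, -0.004, 1.0], [0.003, 1.0, 0.004], [-1.0, 0.003, 0.003]]
wrist_force: [0.8, -0.3, -0.0]
gripper_width: 0.314
```

Call:
play_rows([
  [[0,-5,0,0,0,0],[0,-11,0,0,0,0],[0,-17,0,0,0,0],[0,-23,0,0,0,0],[0,-27,0,0,0,0]],
])

```text
time_s: 5.8
tcp_pos: [0.4266, -0.0742, 0.1136]
ee_rot: [[0.0, 0.001, 1.0], [0.0, 1.0, -0.001], [-1.0, 0.0, 0.0]]
wrist_force: [0.7, 0.6, 0.4]
gripper_width: 0.312
```

Call:
play_rows([
  [[0,-2.2,0,0,0,0],[2,-2.2,0,0,0,0],[4,-2.2,0,0,0,0],[5,-2.2,0,0,0,0],[5,-2.2,0,0,0,0]],
])

```text
time_s: 6.42
tcp_pos: [0.4268, -0.0941, 0.0631]
ee_rot: [[-0.002, -0.001, 1.0], [-0.0, 1.0, 0.001], [-1.0, -0.0, -0.002]]
wrist_force: [-0.1, 0.6, 0.1]
gripper_width: 0.314
```

```bash
python3 - <<'E'
from h import *
s=r.sense(); print({k:np.round(s[k],4).tolist() for k in('tcp_pos','wrist_force','gripper_width')})
for n in("scene","top"):
    p,d=r.capture(n); 
    u,v=proj(n,(.427,-.12,.03))[0].astype(int)
    cv2.imwrite(f"pics/{n}3.png",cv2.resize(p[v-45:v+45,max(u-50,0):u+50],None,fx=6,fy=6,interpolation=cv2.INTER_CUBIC))
E
```

```text
{'tcp_pos': [0.4268, -0.0941, 0.0631], 'wrist_force': [-0.0856, 0.5702, 0.1332], 'gripper_width': 0.3138}
```

View pics/scene3.png

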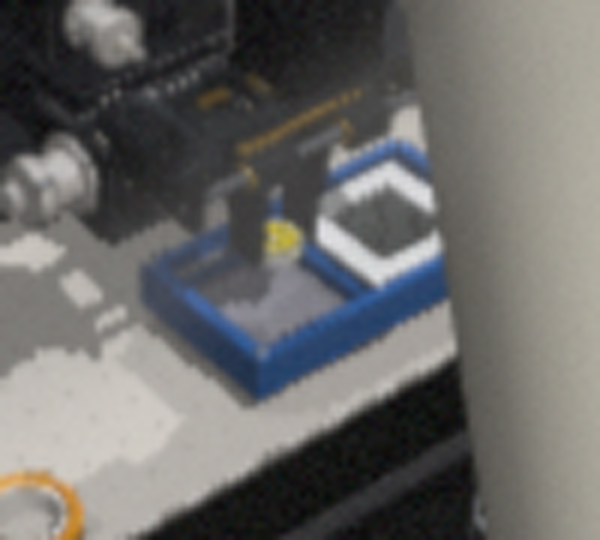

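View pics/top3.png

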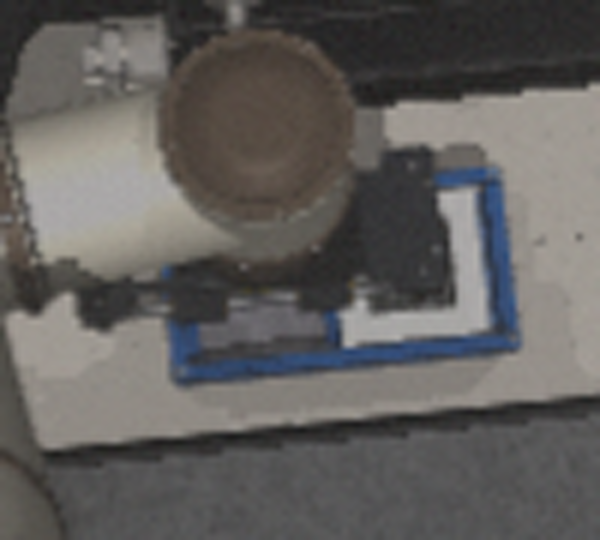

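```bash
python3 - <<'E'
from h import *
p,d=r.capture('scene')
u,v=proj('scene',(.427,-.094,.06))[0].astype(int); print(u,v)
c=p[v-22:v+22,u-26:u+26]
cv2.imwrite("pics/scene4.png",cv2.resize(c,None,fx=14,fy=13,interpolation=cv2.INTER_CUBIC))
h=cv2.cvtColor(p,cv2.COLOR_BGR2HSV); m=cv2.inRange(h,(22,110,90),(35,255,255))
m[:v-22]=0;m[v+22:]=0;m[:,:u-26]=0;m[:,u+26:]=0
y,x=np.nonzero(m);print(x.min(),x.max(),y.min(),y.max(),x.mean(),y.mean(),len(x))
P=depthpt('scene',np.c_[x,y],d);print(P.min(0),P.max(0),np.median(P,0))
P-=np.median(P,0);print(np.linalg.svd(P)[1:])
print(proj('scene',[(.427,-.094,.069),(.427,-.094,.06)]))
E
```

```text
275 197
274 278 193 196 275.77777777777777 194.5 18
[ 0.41799135 -0.1022647   0.06957616] [ 0.43623793 -0.0840244   0.07398044] [ 0.42704186 -0.09444154  0.07165994]
(array([0.02494324, 0.01859786, 0.00519408]), array([[-0.73774436,  0.67138871,  0.07050157],
       [-0.67175612, -0.7404484 ,  0.02190601],
       [-0.06691023,  0.03119883, -0.9972711 ]]))
[[275.38217018 195.19454605]
 [275.28090983 197.32412583]]
```

View pics/scene4.png

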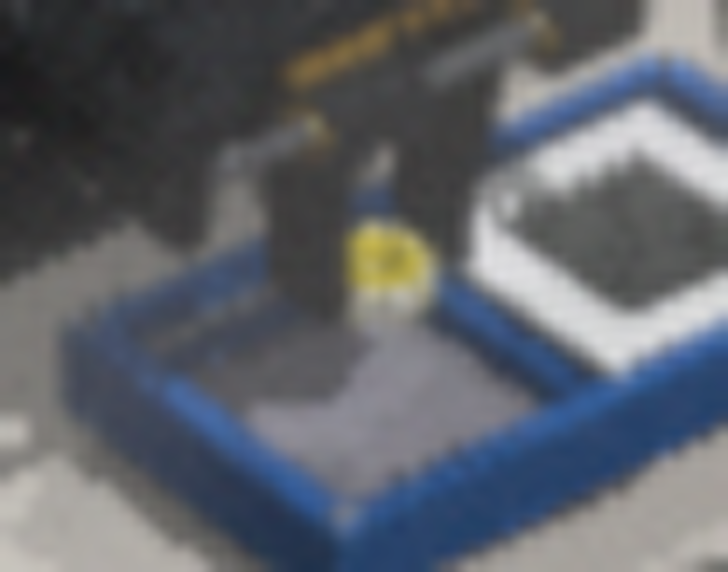

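Call:
play_rows([
  [[1.5,0,0,0,0,0],[3,0,0,0,0,0],[3.8,0,0,0,0,0],[3.9,0,0,0,0,0],[3.9,0,0,0,0,0]],
])

```text
time_s: 7.2
tcp_pos: [0.4276, -0.094, 0.025]
ee_rot: [[0.001, -0.001, 1.0], [0.0, 1.0, 0.001], [-1.0, 0.0, 0.001]]
wrist_force: [-0.1, 0.5, -0.3]
gripper_width: 0.313
```

Call:
play_rows([
  [[0.1,0,0,0,0,0],[0.2,0,0,0,0,0],[0.2,0,0,0,0,0]],
])

```text
time_s: 7.58
tcp_pos: [0.4272, -0.0941, 0.0226]
ee_rot: [[0.0, -0.001, 1.0], [0.0, 1.0, 0.001], [-1.0, 0.0, 0.0]]
wrist_force: [0.7, 1.0, 0.8]
gripper_width: 0.316
```

Call:
play_rows([
  [[0.1,0,0,0,0,0],[0.2,0,0,0,0,0],[0.2,0,0,0,0,0]],
])

```text
time_s: 7.95
tcp_pos: [0.4271, -0.0941, 0.0204]
ee_rot: [[-0.0, -0.001, 1.0], [-0.0, 1.0, 0.001], [-1.0, -0.0, -0.0]]
wrist_force: [0.5, 0.4, -1.0]
gripper_width: 0.316
```

Call:
play_rows([
  [[0.1,0,0,0,0,0],[0.1,0,0,0,0,0]],
])

```text
time_s: 8.2
tcp_pos: [0.4272, -0.0941, 0.0201]
ee_rot: [[0.0, -0.001, 1.0], [-0.0, 1.0, 0.001], [-1.0, -0.0, 0.0]]
wrist_force: [-1.0, 1.3, 6.2]
gripper_width: 0.313
```

Call:
play_rows([
  [[0,0,0,0,0,0],[0,0,0,0,0,0],[0,0,0,0,0,0]],
], hand=0.4)

```text
time_s: 8.57
tcp_pos: [0.4271, -0.0941, 0.0194]
ee_rot: [[-0.0, -0.001, 1.0], [-0.0, 1.0, 0.001], [-1.0, -0.0, -0.0]]
wrist_force: [-0.1, 0.6, -0.3]
gripper_width: 0.395
```

Call:
play_rows([
  [[-0.5,0,0,0,0,0],[-2,0,0,0,0,0],[-5,0,0,0,0,0],[-10,0,0,0,0,0],[-14,0,0,0,0,0]],
])

```text
time_s: 9.2
tcp_pos: [0.4273, -0.0941, 0.1617]
ee_rot: [[0.002, -0.001, 1.0], [0.0, 1.0, 0.001], [-1.0, 0.0, 0.002]]
wrist_force: [0.6, 0.6, -0.8]
gripper_width: 0.399
```

Call:
play_rows([
  [[0,-6,0,0,0,0],[0,-12,0,0,0,0],[0,-18,0,0,0,0],[0,-18,0,0,0,0]],
], hand=0)

```text
time_s: 9.7
tcp_pos: [0.4267, -0.2773, 0.1593]
ee_rot: [[-0.0, 0.005, 1.0], [-0.0, 1.0, -0.005], [-1.0, -0.0, -0.0]]
wrist_force: [-0.2, 0.5, -0.4]
gripper_width: 0.052
```

```bash
python3 - <<'E'
from h import *
s=r.sense(); print({k:np.round(s[k],4).tolist() for k in('tcp_pos','wrist_force','gripper_width')})
for n in("scene","top"):
    p,d=r.capture(n); np.save(f'{n}_d5.npy',d); cv2.imwrite(f"pics/{n}5f.png",p)
    u,v=proj(n,(.427,-.12,.03))[0].astype(int)
    cv2.imwrite(f"pics/{n}5.png",cv2.resize(p[v-40:v+40,max(u-50,0):u+50],None,fx=6,fy=6,interpolation=cv2.INTER_CUBIC))
    u,v=proj(n,(.427,-.094,.02))[0].astype(int)
    h=cv2.cvtColor(p,cv2.COLOR_BGR2HSV); m=cv2.inRange(h,(22,90,80),(36,255,255))
    m[:v-15]=0;m[v+15:]=0;m[:,:u-15]=0;m[:,u+15:]=0
    y,x=np.nonzero(m); 
    if len(x): 
        P=depthpt(n,np.c_[x,y],d); print(n,len(x),np.median(P,0),plane(n,[(x.mean(),y.mean())],.026)); P=P-P.mean(0); print(np.linalg.svd(P)[2][2])
E
```

```text
{'tcp_pos': [0.4267, -0.2773, 0.1593], 'wrist_force': [-0.2037, 0.4702, -0.3553], 'gripper_width': 0.052}
scene 30 [ 0.42594722 -0.09309576  0.02872754] [[ 0.4277364  -0.09532746  0.026     ]]
[-0.00336941  0.06012134 -0.99818539]
```

View pics/scene5.png

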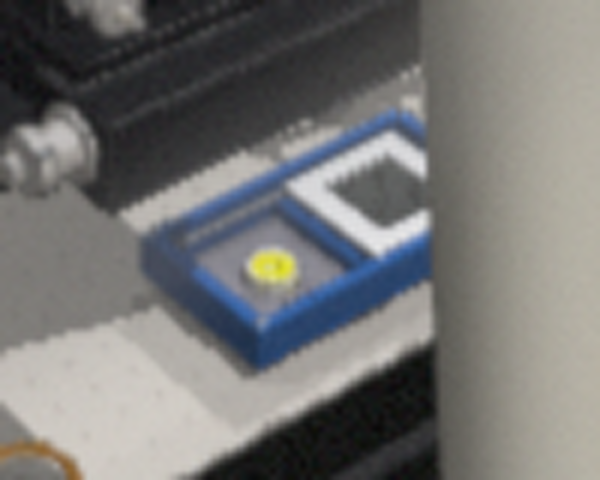

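View pics/top5.png

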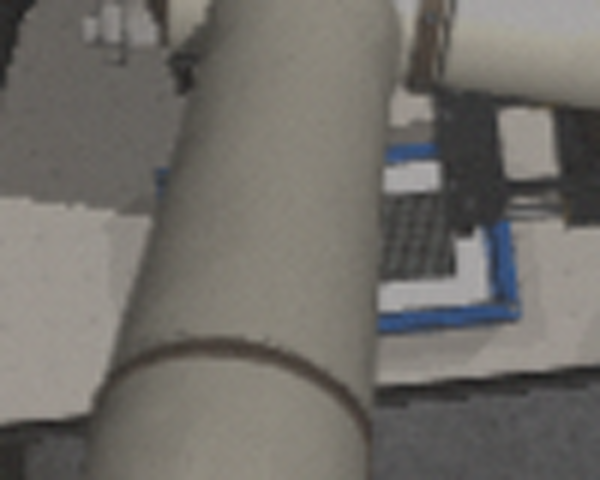

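Call:
play_rows([
  [[0,5,0,0,0,0],[1,9.4,0,0,0,0],[5,9.4,0,0,0,0],[9,9.4,0,0,0,0],[9,9.4,0,0,0,0]],
], hand=0)

```text
time_s: 10.42
tcp_pos: [0.4249, -0.1785, 0.0678]
ee_rot: [[-0.007, -0.003, 1.0], [0.001, 1.0, 0.003], [-1.0, 0.001, -0.007]]
wrist_force: [0.1, 0.1, 0.9]
gripper_width: 0.006
```

Call:
play_rows([
  [[1.2,0,0,0,0,0],[2,0,0,0,0,0],[2,0,0,0,0,0],[2,0,0,0,0,0]],
])

```text
time_s: 10.92
tcp_pos: [0.4276, -0.1803, 0.05]
ee_rot: [[0.001, -0.001, 1.0], [-0.0, 1.0, 0.001], [-1.0, -0.0, 0.001]]
wrist_force: [0.5, -1.3, -0.3]
gripper_width: 0.008
```

Call:
play_rows([
  [[0.5,0,0,0,0,0],[0.9,0,0,0,0,0],[1.0,0,0,0,0,0],[1.0,0,0,0,0,0]],
])

```text
time_s: 11.42
tcp_pos: [0.4272, -0.1801, 0.0394]
ee_rot: [[-0.0, -0.001, 1.0], [-0.0, 1.0, 0.001], [-1.0, -0.0, -0.0]]
wrist_force: [-0.3, -0.1, 0.4]
gripper_width: 0.009
```

Call:
play_rows([
  [[0.1,0,0,0,0,0],[0.1,0,0,0,0,0],[0.1,0,0,0,0,0]],
])

```text
time_s: 11.8
tcp_pos: [0.4273, -0.1801, 0.0386]
ee_rot: [[0.0, -0.001, 1.0], [-0.0, 1.0, 0.001], [-1.0, -0.0, 0.0]]
wrist_force: [0.3, -0.3, 0.1]
gripper_width: 0.004
```

Call:
play_rows([
  [[0.1,0,0,0,0,0],[0.1,0,0,0,0,0],[0.1,0,0,0,0,0]],
])

```text
time_s: 12.18
tcp_pos: [0.4272, -0.1801, 0.0375]
ee_rot: [[-0.0, -0.001, 1.0], [0.0, 1.0, 0.001], [-1.0, 0.0, -0.0]]
wrist_force: [1.3, 1.4, 0.1]
gripper_width: 0.005
```

Call:
play_rows([
  [[0.1,0,0,0,0,0],[0.1,0,0,0,0,0]],
])

```text
time_s: 12.42
tcp_pos: [0.4272, -0.1801, 0.0364]
ee_rot: [[-0.0, -0.001, 1.0], [0.0, 1.0, 0.001], [-1.0, 0.0, -0.0]]
wrist_force: [-0.4, -0.5, -0.3]
gripper_width: 0.003
```

Call:
play_rows([
  [[0.05,0,0,0,0,0],[0.05,0,0,0,0,0]],
])

```text
time_s: 12.68
tcp_pos: [0.4272, -0.1801, 0.036]
ee_rot: [[-0.0, -0.001, 1.0], [0.0, 1.0, 0.001], [-1.0, 0.0, -0.0]]
wrist_force: [-0.2, 1.6, -0.9]
gripper_width: -0.0
```

Call:
play_rows([
  [[0.05,0,0,0,0,0],[0.05,0,0,0,0,0]],
])

```text
time_s: 12.92
tcp_pos: [0.4272, -0.1801, 0.0355]
ee_rot: [[-0.0, -0.001, 1.0], [0.0, 1.0, 0.001], [-1.0, 0.0, -0.0]]
wrist_force: [0.1, 0.7, 0.7]
gripper_width: 0.009
```

Call:
play_rows([
  [[0.05,0,0,0,0,0],[0.05,0,0,0,0,0]],
])

```text
time_s: 13.18
tcp_pos: [0.4273, -0.1801, 0.0351]
ee_rot: [[0.0, -0.001, 1.0], [-0.0, 1.0, 0.001], [-1.0, -0.0, 0.0]]
wrist_force: [0.5, -0.7, 0.7]
gripper_width: 0.002
```

Call:
play_rows([
  [[0.05,0,0,0,0,0],[0.05,0,0,0,0,0]],
])

```text
time_s: 13.42
tcp_pos: [0.4273, -0.1801, 0.0348]
ee_rot: [[0.0, -0.001, 1.0], [-0.0, 1.0, 0.001], [-1.0, -0.0, 0.0]]
wrist_force: [-0.6, 0.3, 2.7]
gripper_width: 0.006
```

Call:
play_rows([
  [[0.05,0,0,0,0,0],[0.05,0,0,0,0,0]],
])

```text
time_s: 13.68
tcp_pos: [0.4273, -0.1801, 0.0345]
ee_rot: [[0.0, -0.001, 1.0], [-0.0, 1.0, 0.001], [-1.0, -0.0, 0.0]]
wrist_force: [-1.6, 0.6, 7.0]
gripper_width: 0.004
```

Call:
play_rows([
  [[0.05,0,0,0,0,0],[0.05,0,0,0,0,0]],
])

```text
time_s: 13.92
tcp_pos: [0.4273, -0.1801, 0.0342]
ee_rot: [[0.0, -0.001, 1.0], [-0.0, 1.0, 0.001], [-1.0, -0.0, 0.0]]
wrist_force: [-2.4, 2.1, 8.1]
gripper_width: 0.01
```

Call:
play_rows([
  [[0.02,0,0,0,0,0],[0.02,0,0,0,0,0]],
])

```text
time_s: 14.18
tcp_pos: [0.4273, -0.1801, 0.0341]
ee_rot: [[0.0, -0.001, 1.0], [-0.0, 1.0, 0.001], [-1.0, -0.0, 0.0]]
wrist_force: [-2.9, 1.6, 9.7]
gripper_width: 0.003
```

Call:
play_rows([
  [[0.03,0,0,0,0,0],[0.03,0,0,0,0,0]],
])

```text
time_s: 14.42
tcp_pos: [0.4273, -0.1801, 0.034]
ee_rot: [[0.0, -0.001, 1.0], [-0.0, 1.0, 0.001], [-1.0, -0.0, 0.0]]
wrist_force: [-2.7, 2.3, 11.2]
gripper_width: 0.001
```

Call:
play_rows([
  [[0,0.1,0,0,0,0],[0,0.25,0,0,0,0],[0,0.4,0,0,0,0]],
])

```text
time_s: 14.8
tcp_pos: [0.4274, -0.177, 0.0341]
ee_rot: [[0.0, -0.002, 1.0], [-0.001, 1.0, 0.002], [-1.0, -0.001, 0.0]]
wrist_force: [-3.3, -4.4, 9.8]
gripper_width: 0.005
```

Call:
play_rows([
  [[0.04,0,0,0,0,0],[0.04,0.2,0,0,0,0],[0.04,0.4,0,0,0,0],[0.04,0.6,0,0,0,0]],
])

```text
time_s: 15.3
tcp_pos: [0.4274, -0.171, 0.0339]
ee_rot: [[0.0, -0.002, 1.0], [-0.001, 1.0, 0.002], [-1.0, -0.001, 0.0]]
wrist_force: [-3.0, -3.9, 11.9]
gripper_width: 0.008
```

```bash
python3 - <<'E'
from h import *
F=[]
for i in range(3):
    p,d=r.capture('scene'); s=r.sense(); F.append(np.r_[s['tcp_pos'],s['wrist_force']])
print(np.round(F,4))
cv2.imwrite("pics/scene6.png",p)
u,v=proj('scene',(.427,-.14,.03))[0].astype(int)
cv2.imwrite("pics/scene6c.png",cv2.resize(p[v-30:v+30,u-45:u+45],None,fx=8,fy=8,interpolation=cv2.INTER_CUBIC))
E
```

```text
[[ 0.4273 -0.1709  0.0339 -3.592  -3.2068 11.4747]
 [ 0.4274 -0.1708  0.0339 -3.0204 -2.6649 11.9261]
 [ 0.4273 -0.1709  0.0339 -3.5883 -2.2872 11.8362]]
```

View pics/scene6c.png

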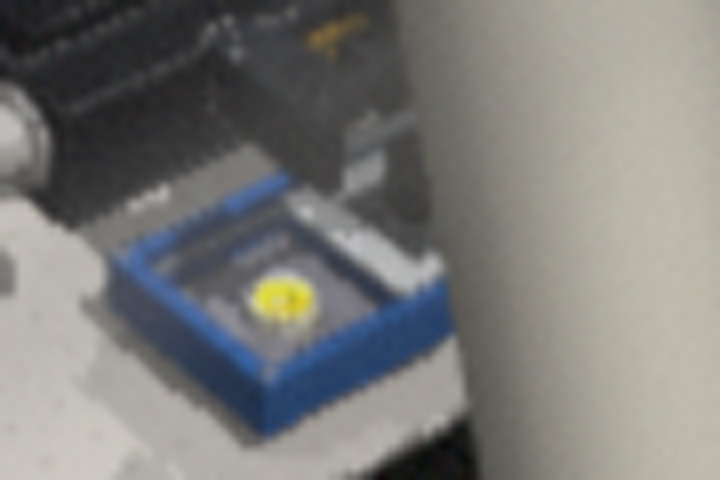

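Call:
play_rows([
  [[0.01,0.2,-0.02,0,0,0],[0.01,0.5,-0.04,0,0,0],[0.01,0.8,-0.04,0,0,0],[0.01,1.1,-0.04,0,0,0]],
])

```text
time_s: 15.95
tcp_pos: [0.4273, -0.16, 0.0338]
ee_rot: [[0.001, -0.002, 1.0], [-0.001, 1.0, 0.002], [-1.0, -0.001, 0.001]]
wrist_force: [-2.0, -3.7, 11.9]
gripper_width: 0.004
```

Call:
play_rows([
  [[0,0.3,0,0,0,0],[0,0.6,0,0,0,0],[0,0.9,0,0,0,0],[0,1.2,0,0,0,0]],
])

```text
time_s: 16.45
tcp_pos: [0.4273, -0.1479, 0.0338]
ee_rot: [[0.001, -0.002, 1.0], [-0.001, 1.0, 0.002], [-1.0, -0.001, 0.001]]
wrist_force: [-1.9, -4.1, 12.3]
gripper_width: 0.004
```

Steady at about 4 N along the slide and 12 N of press; continue.

Call:
play_rows([
  [[0,0.3,0,0,0,0],[0,0.6,0,0,0,0],[0,0.9,0,0,0,0],[0,1.2,0,0,0,0],[0,1.5,0,0,0,0]],
])

```text
time_s: 17.08
tcp_pos: [0.4273, -0.1329, 0.0338]
ee_rot: [[0.001, -0.002, 1.0], [-0.001, 1.0, 0.002], [-1.0, -0.001, 0.001]]
wrist_force: [-2.1, -4.4, 12.0]
gripper_width: 0.005
```

Call:
play_rows([
  [[0,0.3,0,0,0,0],[0,0.6,0,0,0,0],[0,0.9,0,0,0,0],[0,1.2,0,0,0,0],[0,1.5,0,0,0,0]],
])

```text
time_s: 17.7
tcp_pos: [0.4273, -0.1178, 0.0337]
ee_rot: [[0.001, -0.002, 1.0], [-0.001, 1.0, 0.002], [-1.0, -0.001, 0.001]]
wrist_force: [-2.4, -3.7, 11.1]
gripper_width: 0.005
```

Call:
play_rows([
  [[0,0.3,0,0,0,0],[0,0.6,0,0,0,0],[0,0.9,0,0,0,0],[0,1.1,0,0,0,0],[0,1.3,0,0,0,0]],
])

```text
time_s: 18.32
tcp_pos: [0.4273, -0.1048, 0.0337]
ee_rot: [[0.001, -0.002, 1.0], [-0.001, 1.0, 0.002], [-1.0, -0.001, 0.001]]
wrist_force: [-2.5, -4.2, 11.2]
gripper_width: 0.007
```

Call:
play_rows([
  [[0.01,0.2,0,0,0,0],[0.01,0.4,0,0,0,0],[0.01,0.6,0,0,0,0]],
])

```text
time_s: 18.7
tcp_pos: [0.4272, -0.0988, 0.0336]
ee_rot: [[0.001, -0.002, 1.0], [-0.001, 1.0, 0.002], [-1.0, -0.001, 0.001]]
wrist_force: [-1.7, -4.4, 10.4]
gripper_width: 0.01
```

Call:
play_rows([
  [[0,0.1,0,0,0,0],[0,0.2,0,0,0,0],[0,0.3,0,0,0,0]],
])

```text
time_s: 19.08
tcp_pos: [0.4273, -0.0958, 0.0336]
ee_rot: [[0.001, -0.002, 1.0], [-0.001, 1.0, 0.002], [-1.0, -0.001, 0.001]]
wrist_force: [-2.4, -4.1, 10.8]
gripper_width: 0.007
```

Call:
play_rows([
  [[0,0.1,0,0,0,0],[0,0.2,0,0,0,0]],
])

```text
time_s: 19.32
tcp_pos: [0.4273, -0.0938, 0.0335]
ee_rot: [[0.001, -0.002, 1.0], [-0.001, 1.0, 0.002], [-1.0, -0.001, 0.001]]
wrist_force: [-1.3, -3.9, 12.1]
gripper_width: 0.006
```

Call:
play_rows([
  [[0.02,0.1,0,0,0,0],[0.02,0.2,0,0,0,0]],
])

```text
time_s: 19.58
tcp_pos: [0.4273, -0.0924, 0.0335]
ee_rot: [[0.001, -0.002, 1.0], [-0.002, 1.0, 0.002], [-1.0, -0.002, 0.001]]
wrist_force: [-1.7, -8.9, 11.1]
gripper_width: 0.004
```

Call:
play_rows([
  [[0,0.1,0,0,0,0],[0,0.2,0,0,0,0]],
])

```text
time_s: 19.82
tcp_pos: [0.4274, -0.0904, 0.0335]
ee_rot: [[0.001, -0.002, 1.0], [-0.002, 1.0, 0.002], [-1.0, -0.002, 0.001]]
wrist_force: [-0.8, -7.7, 11.6]
gripper_width: 0.005
```

Call:
play_rows([
  [[0,0.1,0,0,0,0],[0,0.2,0,0,0,0]],
])

```text
time_s: 20.08
tcp_pos: [0.4275, -0.0884, 0.0335]
ee_rot: [[0.001, -0.002, 1.0], [-0.002, 1.0, 0.002], [-1.0, -0.002, 0.001]]
wrist_force: [-0.7, -9.1, 11.2]
gripper_width: 0.003
```

Call:
play_rows([
  [[-0.5,0,0,0,0,0],[-3,0,0,0,0,0],[-8,0,0,0,0,0],[-13,0,0,0,0,0],[-13,-5,0,0,0,0]],
])

```text
time_s: 20.7
tcp_pos: [0.4303, -0.1358, 0.1665]
ee_rot: [[0.011, -0.007, 1.0], [0.0, 1.0, 0.007], [-1.0, 0.0, 0.011]]
wrist_force: [1.0, -0.3, -0.9]
gripper_width: 0.006
```

Call:
play_rows([
  [[0,-6,0,0,0,0],[0,-12,0,0,0,0],[0,-18,0,0,0,0],[0,-24,0,0,0,0],[0,-24,0,0,0,0]],
])

```text
time_s: 21.32
tcp_pos: [0.4263, -0.3802, 0.1608]
ee_rot: [[-0.001, 0.005, 1.0], [0.001, 1.0, -0.005], [-1.0, 0.001, -0.001]]
wrist_force: [-0.5, 0.3, 0.5]
gripper_width: 0.009
```

```bash
python3 - <<'E'
from h import *
for n in("scene","top"):
    p,d=r.capture(n); np.save(f'{n}_d7.npy',d); cv2.imwrite(f"pics/{n}7f.png",p)
    u,v=proj(n,(.427,-.12,.03))[0].astype(int)
    cv2.imwrite(f"pics/{n}7.png",cv2.resize(p[v-35:v+35,u-45:u+45],None,fx=8,fy=8,interpolation=cv2.INTER_CUBIC))
E
```

```text
(no output)
```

View pics/scene7.png

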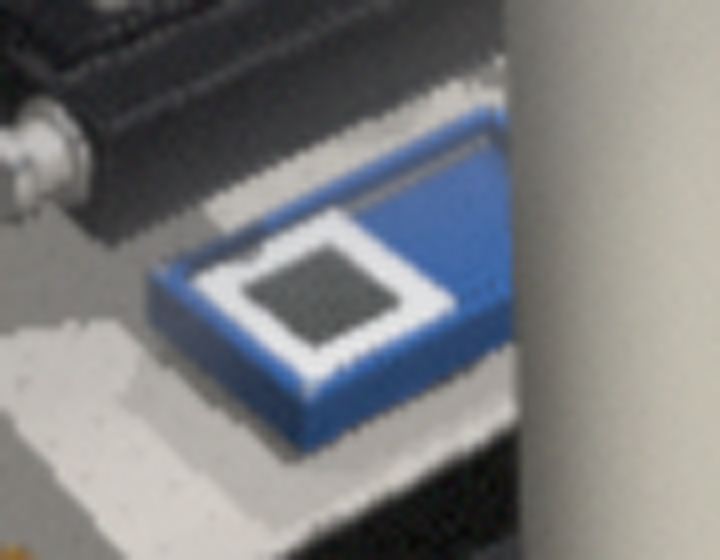

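View pics/top7f.png

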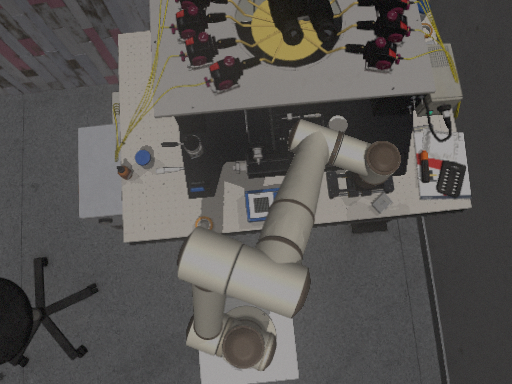

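```bash
python3 - <<'E'
from h import *
for n in('scene','top'):
    im=cv2.imread(f'pics/{n}7f.png'); q=proj(n,[(.427+a,-.093+b,.035) for a,b in((.037,.037),(.037,-.037),(-.037,-.037),(-.037,.037))])
    m=np.zeros(im.shape[:2],np.uint8); cv2.fillPoly(m,[q.astype(int)],255)
    g=cv2.cvtColor(im,cv2.COLOR_BGR2GRAY); k=(g<115)&(m>0)
    l,_,st,c=0,0,0,0
    nn,l,st,c=cv2.connectedComponentsWithStats(k.astype(np.uint8)); i=1+st[1:,4].argmax(); print(n,st[i],plane(n,[c[i]],.035))
# before, same method for top
im=cv2.imread('pics/top1.png');g=cv2.cvtColor(im,cv2.COLOR_BGR2GRAY)
for n in('top','scene'):
    im=cv2.imread(f'pics/{n}1.png');g=cv2.cvtColor(im,cv2.COLOR_BGR2GRAY)
    q=proj(n,[(.427+a,-.179+b,.035) for a,b in((.037,.037),(.037,-.037),(-.037,-.037),(-.037,.037))]);m=np.zeros(g.shape,np.uint8); cv2.fillPoly(m,[q.astype(int)],255)
    nn,l,st,c=cv2.connectedComponentsWithStats(((g<115)&(m>0)).astype(np.uint8)); i=1+st[1:,4].argmax(); print('before',n,st[i],plane(n,[c[i]],.035))
    a,b=[cv2.cvtColor(cv2.imread(f'pics/{n}{x}.png'),cv2.COLOR_BGR2HSV) for x in('1','7f')]
E
```

```text
scene [266 198  18  11 113] [[ 0.42895112 -0.09463209  0.035     ]]
top [254 197  20  19 273] [[ 0.42279761 -0.09771986  0.035     ]]
before top [279 195  16  15 210] [[ 0.42716912 -0.17875182  0.035     ]]
before scene [286 188  16  10  91] [[ 0.42936553 -0.18108733  0.035     ]]
```

View pics/top7.png

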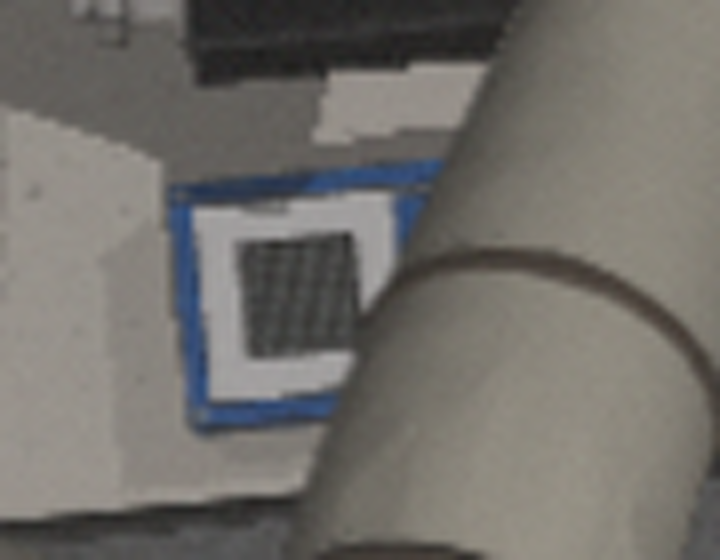

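```bash
python3 - <<'E'
from h import *
s=r.sense(); print(s['time_s'],np.round(s['wrist_force'],2),np.round(s['joint_velocities'],2))
print(r.finish_job())
E
```

```text
21.425 [ 0.    0.54 -0.29] [ 1.99 -1.34 -1.1   0.12  0.02 -0.01]
the job is handed in; nothing more can be done
None
```

I put the bubble level flat in the centre of the well and dragged the cover home. I then lifted the gripper clear and handed the job in at about 21.4 s of the 64 s allowed.

- **Level:** after release, the scene camera showed it at about (0.427, -0.094) with its top face horizontal to within about 3°. The top camera could not see it because the arm was in the way.
- **Cover force:** the cover's top was at about z 35 mm, found by feel. The press readings were 10–12 N, below the 20 N limit, with about 4 N along the slide. Readings are only given at the end of each move, so any peaks in between are not recorded.
- **End stop:** at TCP y = -0.0925 the force along the slide rose from about 4 N to 8–9 N, and the fingers kept going over a cover that no longer resisted like a free slide. I took that as the hard stop; it came within 1 mm of where the case measurements put it.
- **Cover position:** the scene camera gave a cover movement of 86.5 mm, against 87.5 mm from the fingers. Both pictures show the cover against the end wall. The top camera's figure for the final position was about 4 mm off, because the arm hid part of the ribbed square, so I did not use it.
- **Other objects:** I did not go near them, and they looked unmoved in the pictures. I did not measure their positions again before handing in.

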